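Feed a folder bundle home and clamp it through the guard window

ROBOT

A 6-joint arm with a two-finger parallel gripper is mounted at the origin on the work surface. World frame = base frame: x ahead of the robot, y to its left, z up, the work surface at z = 0. Lengths are in m, angles in rad, forces in N, time in s.
With the tool pointing down it reaches from about 0.35 to 0.975 m from the base axis. Payload 4.9 kg.
Tool frame: the origin (TCP) lies midway between the tips of the shut fingers; the grasp point (between the pads) lies ctrl.grip_depth behind it (ctrl.grip_depth is the distance from the TCP to the grasp point, in m); y points along the fingers, z is the direction in which the jaws open and shut, and the axes are right-handed (so a half turn about y gives the same grasp; the last joint's range is limited). The gripper opens to 85 mm and grips with 20 to 120 N. Pads are 22 mm wide; open, the fingers measure 114 mm over their backs; the gripper's body (76 mm by 85 mm) begins 54 mm behind the grasp point. The pads swing forward as they close: fully open they stand 13 mm farther back than shut.
Start: joints at [1.167, 0.053, 1.613, -0, 1.476, -0.119], TCP at [0.176, 0.6, 0.231] pointing down, gripper open.
Joint ranges: [-3.01, 3.01], [-1.01, 2.22], [0.06, 2.58], [-1.02, 4.17], [0.09, 2.62], [-3.14, 3.14]. Speed limits (rad/s): [2.57, 2.57, 3.14, 3.14, 3.14, 3.14].

INTERFACE

Orientations are given as a rotation vector (axis times angle).
In Python, from station import ctrl gives the robot as it stands.
- The arm moves only by the tool jog_arm, never from a script. Its argument "moves" is a list of rows, each a list of 6 numbers: the shift along the tool's x, y, z in mm, then the turn, a rotation vector about the tool's x, y, z in rad. In form: [[x, y, z, wx, wy, wz], ...]. A call has 1 to 12 rows; each row shifts and turns the commanded pose from where the row before left it, along the tool's axes as they then stand; what a row does not reach is not made up. A row lasts 1/10 s, in which the tool goes at most 50 mm and 8.59 degrees, less where a joint would pass 70% of its speed; a pose out of reach is approached as far as the arm can. A call is refused whole if a number of a shift passes 50 or a number of a turn 0.15, either way. A call with a gripper value outside its range is refused whole. "grip" is the finger opening in mm, from 0 to 85.4, set as the call begins (left out, the last holds). The fingers move at their own pace and stop on an object; "grip_force" is the grip in N (left out, the last holds). Time passes only in rows, so rows that do not move let the fingers close. It gives the time, the measured TCP pose, the force and the opening at its end, in the units of the state.
- ctrl.get_obs(): the state, without advancing time (a new reading comes with each control period).
- ctrl.get_image(name): name is "scene" or "top" or "wrist"; returns the picture (420x560x3 uint8, red, green, blue); there is no depth.
- ctrl.camera_params(name): a dict with "fx", "fy", "cx", "cy" (pixels), "pose" (4x4, takes a point from camera to world coordinates); the wrist camera has in their place "T_tool_cam" (4x4, takes a point from camera to tool coordinates, whose origin is the TCP and whose axes are the tool frame's). Camera axes: x right, y up, looking along -z (the intrinsics and any distortion apply to the point x, -y, -z); pixel columns grow to the right and rows downward; lengths in m; the calibration is good to about 2 mm. A picture is of the moment at which its call begins: read the wrist's pose just before it. camera_params takes no time and is no camera call.
- ctrl.finish_job(): hands the job in, once; it reports no verdict.
The state is a dict: "t": time; "q": joint angles; "dq": joint speeds; "effort": joint torques, N m; "tool_pos": TCP position; "tool_rot": TCP orientation; "contact_force": force on the tool from outside, world axes, zero at the start; "wrist_torque": the same for the moment, N m; "opening": finger opening in m.
Only numpy, scipy, OpenCV 4.12 (cv2) and the standard library are available. Lean on these libraries where they do the work, as an engineer would, in place of code of your own. Each camera call takes 0.05 s, during which the arm holds its last target. There are 200 camera calls.

TASK

Get the folder bundle clamped in the bundle press, using closed fingertips and without gripping or lifting anything. First push the bundle along its rails until it is fully home against the end stop; then reach down through the window of the guard, without touching the guard, press the lever inside fully down, and draw out again. Leave the other things on the table where they are.

Things in the scene. Friction and masses are not known exactly. Their poses are not given: they have to be found in the camera images.
- press: bundle press, fixed. Origin on the table under the centre of its grey bed, 200 (x) x 420 (y) x 12 mm high; z up, y = feed direction (bundle goes to +y), x across. Guide rails along y, inner faces at x = -58 and +58 mm, tops 30 mm above the table, y = -205 to +195 mm. A steel clamp plate under the guard comes down on the bundle with the lever.
- stop (a point): centre of the end stop's face, at x = 0, y = +190 mm of the press, 32 mm above the table: an upright wall between the rails, facing -y of the press, top 52 mm above the table
- window (a point): centre of the guard's window, at the guard's top, 135 mm above the table, x = 0, y = +110 mm of the press, same axes. Opening 100 (x) x 90 mm (y), rim 12 mm deep. The guard's flat top is 190 (x) x 170 mm (y), centred on the window; nothing stands above it; bars close its sides. The guard must not be touched.
- lever_pad (a point): middle of the top face of the black lever pad, centred under the window within 5 mm; pad 36 (x) x 44 mm (y). Up, it is 18 to 24 mm under the guard's top; fully down, 46 mm. Its arm pivots about an axis along the press's y, at x = +80 mm and 95 mm above the table; the pad moves down 26 mm, level under 8 mm, tilting from 0.17 rad nose up to 0.17 nose down.
- lever (a joint): lever angle in rad: 0 = up (starts at 0 to 0.05), 0.34 = fully down on its stop. It resists with about 6 N at the pad and stays where it is left.
- bundle: loose stack of folders, white cover, 110 (x) x 260 (y) x 35 mm high, 0.35 to 0.7 kg, lying on the bed between the rails, axes parallel to the press's. Origin: centre of its underside. Fully home its far end touches the stop and its origin is at y = +60 mm of the press; it starts 50 to 90 mm short of that. It slides with about 2 to 8 N.
- bundle_end (a point): centre of the bundle's near end face (its -y end, the one to push), half-way up, 29.5 mm above the table. Fully home it is at y = -70 mm of the press, 95 mm short of the guard.
- reel: loose white tape reel lying flat, 52 mm across, 18 mm high; a bystander, origin under its middle, leave it alone
- sharpener: loose steel pencil sharpener block 26x16x12 mm; a bystander, origin under its middle, leave it alone
- pencil: loose black pencil 182 mm long, 7 mm thick, along its x axis; a bystander, origin under its middle, leave it alone
- scissors: loose scissors lying flat, about 135 mm long, along their x axis, 10 mm high; a bystander, origin under its middle, leave it alone
- brush: loose hand brush lying along its x axis; a bystander, origin under its middle, leave it alone
- paste: loose jar, 52 mm across, 90 mm high, upright; a bystander, origin under its middle, leave it alone
- stamp: loose wooden hand stamp, upright, 34 mm across, 60 mm high; a bystander, origin under its middle, leave it alone

How it is judged:
On the way, in this order (a step that is already met when the one before it is completed fails the run):
1. the bundle is fully home against the end stop (y of bundle in the frame of press above 0.055 m), for 0.2 s.
2. the lever is pressed fully down (value of joint lever above 0.3 rad), for 0.2 s.
At the end, for the whole second after the job is handed in: The bundle lies flat on the bed, at rest, within 5 mm of the end stop, and the lever is down (at least 0.30 of 0.34 rad) and stays there (y of bundle in the frame of press above 0.055 m and z of bundle in the frame of press below 0.016 m and linear speed of bundle below 0.01 m/s and value of joint lever above 0.3 rad and velocity of joint lever below 0.05 rad/s); the robot touches nothing.
It fails at once if the robot touches the guard (contact force between any of the arm, the fingers and guard above 0.3 N).
It fails at once if the lever is pressed before the bundle is home (value of joint lever above 0.12 rad and not (y of bundle in the frame of press above 0.055 m)).
It fails at once if the bundle is lifted (10 mm) or tipped (z of bundle in the frame of press above 0.022 m or angle between bundle's own z axis and vertical above 0.12 rad).
It fails at once if a bystander is moved by more than 20 mm (distance of any of reel, sharpener, pencil, scissors, brush, paste, stamp from where it was at the start of the episode above 0.02 m).
It also fails if it takes over 50 s, if anything falls off the work surface, if the arm or the gripper's body presses on something with over 40 N, if the wrist force passes 120 N, or if a joint passes its speed limit or range.

## Working session

There is one attempt and no reset: what is moved stays moved. The work goes in short steps, Python scripts to look and compute and a tool call to move; the robot and the scene stay as the last step left them, time stands still between calls to the robot, and variables do not carry over. Pictures are saved under pics/ and viewed, about 8 in all and at most 12, crops included, and the job is handed in when it is done.

Besides the shell and the picture viewer there is one more tool, called after "Call:" as name(argument=value, ...), one argument or row to a line, values as JSON. jog_arm: Moves the arm, as the interface text tells. Its arguments: {"type":"object","properties":{"moves":{"type":"array","items":{"type":"array","items":{"type":"number"}}},"grip":{"type":"number"},"grip_force":{"type":"number"}},"required":["moves"]}

```bash
mkdir -p pics; python3 - <<'E'
from station import ctrl
import cv2,numpy as np
np.set_printoptions(precision=4,suppress=True)
o=ctrl.get_obs();print(o['t'],o['tool_pos'],o['tool_rot'],o['opening'],ctrl.grip_depth)
for n in('top','scene'):
    im=ctrl.get_image(n);cv2.imwrite(f'pics/{n}0.png',im[...,::-1]);print(n,ctrl.camera_params(n))
print(ctrl.camera_params('wrist'))
E
```

```text
0.0 [0.1753 0.5992 0.23  ] [-1.5612  0.224  -0.2232] 0.08559604577478702 0.0187
top {'fx': 426.4200494820019, 'fy': 426.4200494820019, 'cx': 274.7568801003184, 'cy': 203.85460041060588, 'pose': array([[ 0.083 ,  0.9745, -0.2083,  0.3514],
       [-0.9965,  0.0817, -0.0148, -0.0306],
       [ 0.0026,  0.2088,  0.978 ,  1.0865],
       [ 0.    ,  0.    ,  0.    ,  1.    ]])}
scene {'fx': 422.42343953123543, 'fy': 422.42343953123543, 'cx': 285.3410674208167, 'cy': 205.27696609920022, 'pose': array([[-0.7807, -0.5346,  0.3236,  0.9536],
       [ 0.6248, -0.6558,  0.4238,  0.4744],
       [-0.0143,  0.5331,  0.846 ,  1.083 ],
       [ 0.    ,  0.    ,  0.    ,  1.    ]])}
{'fx': 365.31543760316265, 'fy': 365.31543760316265, 'cx': 281.28878196264895, 'cy': 205.64278049731308, 'T_tool_cam': array([[-0.0012, -0.9587, -0.2844, -0.0727],
       [-0.0009,  0.2844, -0.9587, -0.1428],
       [ 1.    , -0.0009, -0.0012,  0.0015],
       [ 0.    ,  0.    ,  0.    ,  1.    ]])}
```

View pics/top0.png

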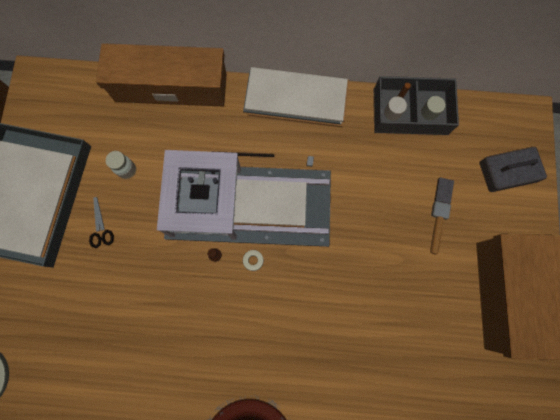

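View pics/scene0.png

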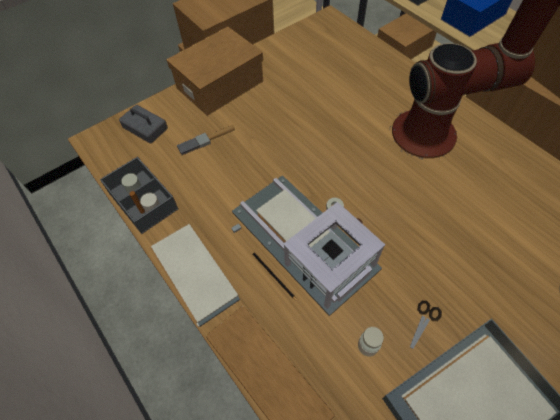

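Top view: guard top at about (160–238, 152–233), with the window at (200,192) and the dark lever pad inside it. The bundle is at (237–306, 178–226) and the bed ends at x≈330. The feed direction is image left, about +y world. I'll measure the corners on zoomed crops.

```bash
python3 - <<'E'
import cv2,numpy as np
a=cv2.imread('pics/top0.png')[140:260,150:350]; b=cv2.imread('pics/scene0.png')[170:320,225:395]
A=cv2.resize(a,None,fx=4,fy=4,interpolation=cv2.INTER_CUBIC)
A=cv2.convertScaleAbs(A,alpha=1.5)
cv2.imwrite('pics/c1.png',A)
E
cat > h.py <<'E'
import numpy as np,cv2
from station import ctrl
def ray(n,u,v,T=None):
    c=ctrl.camera_params(n);P=c['pose'] if T is None else T
    d=P[:3,:3]@np.array([(u-c['cx'])/c['fx'],-(v-c['cy'])/c['fy'],-1]);return P[:3,3],d
def onz(n,u,v,z,T=None):
    o,d=ray(n,u,v,T);return o+d*(z-o[2])/d[2]
E
```

```text
(no output)
```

View pics/c1.png

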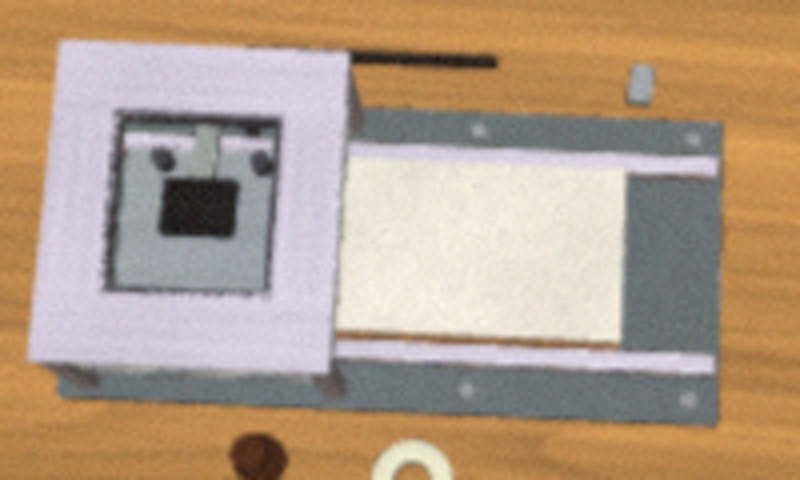

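Zoomed (4x): guard corners (58,40), (351,52), (333,374), (28,360). Bundle near edge (627,170)–(621,342). Bed end corners (722,122), (718,425). Pad at (160–238, 178–238).

```bash
python3 - <<'E'
from h import *
np.set_printoptions(precision=4,suppress=True)
f=lambda x,y,z:onz('top',150+(x+.5)/4-.5,140+(y+.5)/4-.5,z)
G=[f(*p,.135) for p in[(58,40),(351,52),(333,374),(28,360)]]
print('guard c',np.mean(G,0), 'dims',np.linalg.norm(G[0]-G[1]),np.linalg.norm(G[1]-G[2]))
B=[f(722,122,.012),f(718,425,.012)];N=[f(627,170,.047),f(621,342,.047)]
gc=np.mean(G,0)[:2];bc=np.mean(B,0)[:2]
d=gc-bc;print('dist(320)',np.linalg.norm(d));d/=np.linalg.norm(d);yaw=np.arctan2(-d[0],d[1]);print('yaw',yaw)
for e in((G[1],G[0]),(G[2],G[3])):
  w=e[1]-e[0];print('yaw edge',np.arctan2(-w[0],w[1]))
w=G[1]-G[2];print(np.arctan2(w[1],w[0]));w=B[0]-B[1];print('bed x',np.linalg.norm(w),np.arctan2(w[1],w[0]));w=N[0]-N[1];print('bundle',np.linalg.norm(w),np.arctan2(w[1],w[0]))
o=(gc-d*.11+bc+d*.21)/2;R=np.c_[[d[1],-d[0]],d];print('press o',o)
print('bundle end in press',R.T@(np.mean(N,0)[:2]-o),'world',np.mean(N,0))
print('pad',f(199,208,.114),'win',np.mean([f(*p,.135) for p in[(118,110),(283,118),(268,296),(101,291)]],0))
print('home end world',o+d*-.07,'window',o+d*.11)
from scipy.spatial.transform import Rotation as Ro
print(Ro.from_rotvec(ctrl.get_obs()['tool_rot']).as_matrix())
E
```

```text
guard c [0.5706 0.1626 0.135 ] dims 0.17191533817430094 0.1900383287952613
dist(320) 0.31853598882508954
yaw 0.03887328904741854
yaw edge 0.041043828742917794
yaw edge 0.037270376716417176
0.04815974484680131
bed x 0.19904319582042498 0.04330237600368683
bundle 0.10979099855249726 0.03390373435837319
press o [0.5749 0.0534]
bundle end in press [-0.0002 -0.1449] world [ 0.5804 -0.0914  0.047 ]
pad [0.5729 0.1628 0.114 ] win [0.5709 0.1626 0.135 ]
home end world [ 0.5776 -0.0166] window [0.5706 0.1633]
[[ 0.9597 -0.0007  0.281 ]
 [-0.281  -0.0017  0.9597]
 [-0.0002 -1.     -0.0018]]
```

Measurements agree: yaw ≈ 0.04, and the bundle has about 75 mm to go. I'll shut the fingers, square the tool to the press and travel to behind the bundle.

Call:
jog_arm(
  moves=[
    [0,0,0,0,-0.108,0],
    [0,0,0,0,-0.108,0],
    [0,0,0,0,-0.108,0],
    [21,0,-42,0,0,0],
    [21,0,-42,0,0,0],
    [21,0,-42,0,0,0],
    [21,0,-42,0,0,0],
    [21,0,-42,0,0,0],
    [21,0,-42,0,0,0],
    [21,0,-42,0,0,0],
    [21,0,-42,0,0,0],
    [21,0,-42,0,0,0],
  ],
  grip=0,
  grip_force=40,
)

```text
t: 1.3
tool_pos: [0.3795, 0.2277, 0.231]
tool_rot: [-1.571, -0.031, 0.031]
contact_force: [-0.0, 0.4, 0.0]
opening: 0.0001
```

Call:
jog_arm(
  moves=[
    [21,0,-42,0,0,0],
    [21,0,-42,0,0,0],
    [21,0,-42,0,0,0],
    [21,0,-42,0,0,0],
    [21,0,-42,0,0,0],
    [21,0,-42,0,0,0],
    [21,0,-42,0,0,0],
    [21,0,-42,0,0,0],
    [21,0,-42,0,0,0],
    [0,0,0,0,0,0],
    [0,0,0,0,0,0],
  ],
)

```text
t: 2.4
tool_pos: [0.5827, -0.1415, 0.2302]
tool_rot: [-1.569, -0.028, 0.031]
contact_force: [0.0, -0.4, -0.8]
opening: 0.0003
```

```bash
cat >> h.py <<'E'
from scipy.spatial.transform import Rotation as Ro
O=np.array([.575,.0534]);YAW=.04
def status():
    o=ctrl.get_obs();M=Ro.from_rotvec(o['tool_rot']).as_matrix();p=o['tool_pos']
    R=np.array([[np.cos(YAW),-np.sin(YAW)],[np.sin(YAW),np.cos(YAW)]])
    print('t',o['t'],'pos',p,'press xy',R.T@(p[:2]-O),'F',o['contact_force'],'open',o['opening']);print(M);return p,M
E
python3 - <<'E'
from h import *
np.set_printoptions(precision=4,suppress=True)
p,M=status()
c=ctrl.camera_params('wrist');T=np.eye(4);T[:3,:3]=M;T[:3,3]=p;T=T@c['T_tool_cam'];np.save('T1.npy',T)
cv2.imwrite('pics/w1.png',cv2.convertScaleAbs(ctrl.get_image('wrist')[...,::-1],alpha=1.4))
E
```

```text
t 2.4 pos [ 0.5827 -0.1415  0.2302] press xy [-0.0001 -0.1951] F [ 0.0078 -0.4044 -0.7565] open 0.00030299583511272774
[[ 0.9993 -0.0019 -0.0375]
 [ 0.0375  0.0011  0.9993]
 [-0.0019 -1.      0.0012]]
```

View pics/w1.png

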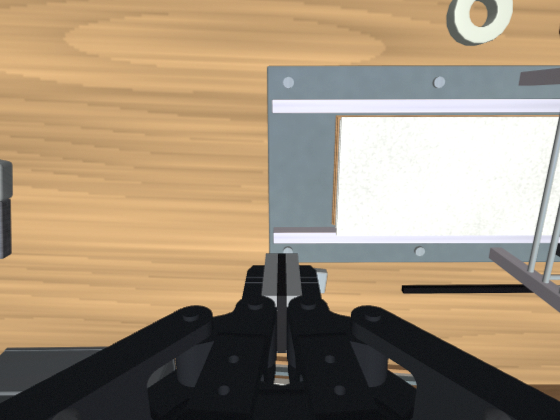

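Wrist view: bundle near edge at u≈339 (v 116–235), bed end at u≈269. The fingers are shut, with linkage knuckles at about (195,315) and (370,315). I'll check knuckle width against height for the window.

```bash
python3 - <<'E'
from h import *
np.set_printoptions(precision=4,suppress=True)
T=np.load('T1.npy');R=np.array([[np.cos(YAW),-np.sin(YAW)],[np.sin(YAW),np.cos(YAW)]])
for u,v,z in[(339,116,.047),(339,235,.047),(269,66,.012),(270,262,.012)]:
    p=onz('wrist',u,v,z,T);print(p,R.T@(p[:2]-O))
Tc=ctrl.camera_params('wrist')['T_tool_cam']
for u,v in[(262,253),(300,253),(246,268),(240,300),(322,300),(185,312),(378,312),(120,345),(445,345),(60,380)]:
    o,d=ray('wrist',u,v,Tc)
    print((u,v),[o+d*((x-o[0])/d[0]) for x in(-.011,0)])
E
```

```text
[ 0.5238 -0.0915  0.047 ] [-0.0569 -0.1427]
[ 0.6339 -0.0823  0.047 ] [ 0.0534 -0.1379]
[ 0.4828 -0.1545  0.012 ] [-0.1004 -0.2041]
[ 0.681  -0.1477  0.012 ] [ 0.0979 -0.2051]
(262, 253) [array([-0.011 , -0.0048, -0.0062]), array([ 0.    ,  0.02  , -0.0076])]
(300, 253) [array([-0.011 , -0.0048,  0.0094]), array([0.    , 0.02  , 0.0108])]
(246, 268) [array([-0.011 , -0.0185, -0.0115]), array([ 0.    ,  0.0038, -0.0138])]
(240, 300) [array([-0.011 , -0.041 , -0.0113]), array([ 0.    , -0.0227, -0.0136])]
(322, 300) [array([-0.011 , -0.0409,  0.0145]), array([ 0.    , -0.0227,  0.0168])]
(185, 312) [array([-0.011 , -0.0477, -0.0269]), array([-0.    , -0.0306, -0.0321])]
(378, 312) [array([-0.011 , -0.0476,  0.0304]), array([ 0.    , -0.0306,  0.0356])]
(120, 345) [array([-0.011 , -0.0628, -0.0399]), array([ 0.    , -0.0484, -0.0473])]
(445, 345) [array([-0.011 , -0.0627,  0.0439]), array([ 0.    , -0.0483,  0.0515])]
(60, 380) [array([-0.011 , -0.0749, -0.0483]), array([ 0.    , -0.0627, -0.0572])]
```

Wrist measurement agrees (end at y≈−0.141 press, centred). Descending, then pushing.

Call:
jog_arm(
  moves=[
    [0,48,0,0,0,0],
    [0,48,0,0,0,0],
    [0,48,0,0,0,0],
    [0,40,0,0,0,0],
    [0,20,0,0,0,0],
    [0,0,0,0,0,0],
    [0,0,0,0,0,0],
  ],
)

```text
t: 3.15
tool_pos: [0.583, -0.1398, 0.0281]
tool_rot: [-1.571, -0.032, 0.031]
contact_force: [1.0, -0.2, 0.5]
opening: 0.0001
```

Call:
jog_arm(
  moves=[
    [0,0,10,0,0,0],
    [0,0,10,0,0,0],
    [0,0,8,0,0,0],
    [0,0,8,0,0,0],
    [0,0,8,0,0,0],
    [0,0,8,0,0,0],
    [0,0,8,0,0,0],
    [0,0,8,0,0,0],
    [0,0,6,0,0,0],
    [0,0,6,0,0,0],
  ],
)

```text
t: 4.15
tool_pos: [0.5799, -0.0605, 0.0274]
tool_rot: [-1.571, -0.031, 0.031]
contact_force: [-0.3, -3.9, 2.9]
opening: 0.0001
```

Call:
jog_arm(
  moves=[
    [0,0,6,0,0,0],
    [0,0,6,0,0,0],
    [0,0,4,0,0,0],
    [0,0,3,0,0,0],
    [0,0,0,0,0,0],
    [0,0,0,0,0,0],
  ],
)

```text
t: 4.75
tool_pos: [0.5784, -0.0412, 0.0266]
tool_rot: [-1.569, -0.03, 0.032]
contact_force: [-0.2, -0.5, 0.6]
opening: -0.0
```

Call:
jog_arm(
  moves=[
    [0,0,3,0,0,0],
    [0,0,3,0,0,0],
    [0,0,2,0,0,0],
    [0,0,0,0,0,0],
  ],
)

```text
t: 5.15
tool_pos: [0.5782, -0.0332, 0.0268]
tool_rot: [-1.57, -0.03, 0.032]
contact_force: [0.0, 0.1, -0.2]
opening: -0.0001
```

Call:
jog_arm(
  moves=[
    [0,0,1.5,0,0,0],
    [0,0,1.5,0,0,0],
  ],
)

```text
t: 5.35
tool_pos: [0.5785, -0.0308, 0.0271]
tool_rot: [-1.571, -0.031, 0.031]
contact_force: [0.5, -1.7, -1.8]
opening: -0.0001
```

Call:
jog_arm(
  moves=[
    [0,0,1.5,0,0,0],
    [0,0,1.5,0,0,0],
  ],
)

```text
t: 5.55
tool_pos: [0.5783, -0.0289, 0.0272]
tool_rot: [-1.573, -0.031, 0.032]
contact_force: [-1.0, -9.8, -2.2]
opening: 0.0002
```

Call:
jog_arm(
  moves=[
    [0,0,1.5,0,0,0],
    [0,0,0,0,0,0],
  ],
)

```text
t: 5.75
tool_pos: [0.5782, -0.0288, 0.0273]
tool_rot: [-1.576, -0.031, 0.032]
contact_force: [-3.0, -10.5, -1.7]
opening: -0.0003
```

Call:
jog_arm(
  moves=[
    [0,0,1.5,0,0,0],
    [0,0,0,0,0,0],
  ],
)

```text
t: 5.95
tool_pos: [0.578, -0.0288, 0.0274]
tool_rot: [-1.579, -0.031, 0.033]
contact_force: [-2.2, -15.6, -0.7]
opening: 0.0001
```

The tool has stopped and force is rising to 15 N, so the bundle is against the stop. The geometry agrees (end ≈ −0.070). Backing off, rising and turning 90°, so the jaw's broad side lies along the window's 100 mm side.

Call:
jog_arm(
  moves=[
    [0,0,-10,0,0,0],
    [0,0,-25,0,0,0],
    [0,-30,0,0,0,0],
    [0,-45,0,0,0,0],
    [0,-45,0,0,0,0],
    [0,-45,0,0,0,0],
    [0,-35,0,0,0,0],
    [0,0,0,0,0,0],
  ],
)

```text
t: 6.75
tool_pos: [0.5833, -0.0601, 0.2354]
tool_rot: [-1.573, -0.041, 0.021]
contact_force: [1.0, 0.7, 0.3]
opening: -0.0004
```

Call:
jog_arm(
  moves=[
    [0,0,0,0,-0.143,0],
    [0,0,0,0,-0.143,0],
    [0,0,0,0,-0.143,0],
    [0,0,0,0,-0.143,0],
    [0,0,0,0,-0.143,0],
    [0,0,0,0,-0.143,0],
    [0,0,0,0,-0.143,0],
    [0,0,0,0,-0.143,0],
    [0,0,0,0,-0.143,0],
    [0,0,0,0,-0.143,0],
    [0,0,0,0,-0.143,0],
    [0,0,0,0,0,0],
  ],
)

```text
t: 7.95
tool_pos: [0.5875, 0.0153, 0.2223]
tool_rot: [-1.284, -1.123, 1.205]
contact_force: [0.3, -0.7, -0.0]
opening: -0.0001
```

```bash
python3 - <<'E'
from h import *
np.set_printoptions(precision=4,suppress=True)
p,M=status();print(ctrl.get_obs()['q'])
T=np.eye(4);T[:3,:3]=M;T[:3,3]=p;T=T@ctrl.camera_params('wrist')['T_tool_cam'];np.save('T2.npy',T)
cv2.imwrite('pics/w2.png',cv2.convertScaleAbs(ctrl.get_image('wrist')[...,::-1],alpha=1.4))
E
```

```text
t 7.95 pos [0.5875 0.0153 0.2223] press xy [ 0.011  -0.0385] F [ 0.2591 -0.6985 -0.0224] open -0.00011759409988228583
[[ 0.0699 -0.0073 -0.9975]
 [ 0.9956 -0.0626  0.0702]
 [-0.0629 -0.998   0.0029]]
[-0.0704 -0.0226  1.7051 -0.0633  1.4622 -3.1349]
```

View pics/w2.png

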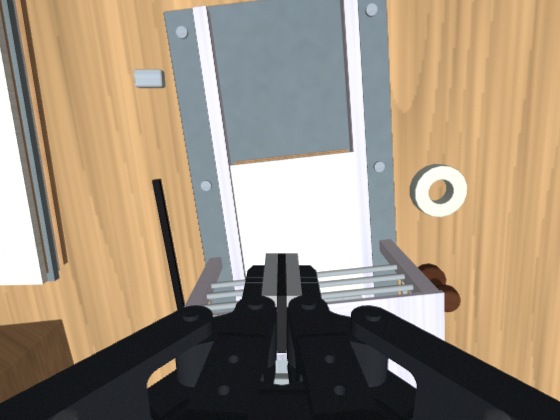

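The last joint hit its limit (−3.13), which tilted and shifted the tool slightly in free air. I'll straighten it and turn the other way. The bundle edge in view is (232,164)–(352,152).

```bash
python3 - <<'E'
from h import *
np.set_printoptions(precision=4,suppress=True)
T=np.load('T2.npy');R=np.array([[np.cos(YAW),-np.sin(YAW)],[np.sin(YAW),np.cos(YAW)]])
for u,v in[(232,164),(352,152)]:
    print(R.T@(onz('wrist',u,v,.047,T)[:2]-O))
p,M=status()
def des(a): # tool x heading a in world
    x=np.array([np.cos(a),np.sin(a),0]);y=np.array([0,0,-1.]);return np.c_[x,y,np.cross(x,y)]
a=np.arctan2(M[1,0],M[0,0]);print('heading',a,'tilt fix',Ro.from_matrix(M.T@des(a)).as_rotvec())
print('spin (wy) to jaw-x, cam to +y:',-(YAW-np.pi/2-a))
E
```

```text
[ 0.0509 -0.0681]
[-0.0551 -0.0671]
t 8.0 pos [0.5876 0.0134 0.2225] press xy [ 0.011  -0.0404] F [-0.2574 -0.037   0.1929] open -0.0004435775575944861
[[ 0.0724 -0.0072 -0.9973]
 [ 0.9953 -0.0638  0.0727]
 [-0.0641 -0.9979  0.0026]]
heading 1.498150740705229 tilt fix [-0.0026 -0.0001 -0.0642]
spin (wy) to jaw-x, cam to +y: 3.0289470675001255
```

Bundle near end is at y≈−0.068, so it is home. Fixing the tilt and spinning the other way.

Call:
jog_arm(
  moves=[
    [0,0,0,-0.003,0.05,-0.064],
    [0,0,0,0,0.144,0],
    [0,0,0,0,0.144,0],
    [0,0,0,0,0.144,0],
    [0,0,0,0,0.144,0],
    [0,0,0,0,0.144,0],
    [0,0,0,0,0.144,0],
    [0,0,0,0,0.144,0],
    [0,0,0,0,0.144,0],
    [0,0,0,0,0.144,0],
    [0,0,0,0,0.144,0],
    [0,0,0,0,0.144,0],
  ],
)

```text
t: 9.2
tool_pos: [0.5878, 0.0102, 0.2232]
tool_rot: [-1.568, 0.113, -0.118]
contact_force: [-0.2, -0.5, 0.7]
opening: -0.0003
```

Call:
jog_arm(
  moves=[
    [0,0,0,0,0.14,0],
    [0,0,0,0,0.14,0],
    [0,0,0,0,0.14,0],
    [0,0,0,0,0.14,0],
    [0,0,0,0,0.14,0],
    [0,0,0,0,0.14,0],
    [0,0,0,0,0.14,0],
    [0,0,0,0,0.14,0],
    [0,0,0,0,0.14,0],
    [0,0,0,0,0.14,0],
    [0,0,0,0,0,0],
    [0,0,0,0,0,0],
  ],
)

```text
t: 10.4
tool_pos: [0.5879, 0.0104, 0.2234]
tool_rot: [-1.223, 1.182, -1.187]
contact_force: [-0.1, 0.1, 0.1]
opening: -0.0
```

```bash
cat >> h.py <<'E'
def plan(target):
    p,M=status();x=np.array([np.sin(YAW),-np.cos(YAW),0]);y=np.array([0,0,-1.]);D=np.c_[x,y,np.cross(x,y)]
    print('shift mm',1000*M.T@(np.array(target)-p),'after turn',1000*D.T@(np.array(target)-p),'turn',Ro.from_matrix(M.T@D).as_rotvec(),'q',ctrl.get_obs()['q'])
E
python3 -c "
from h import *
np.set_printoptions(precision=4,suppress=True)
plan([.5720,.1625,.225])"
```

```text
t 10.4 pos [0.5879 0.0104 0.2234] press xy [ 0.0112 -0.0435] F [-0.1327  0.1229  0.0659] open -6.601692723666808e-06
[[ 0.033   0.0033  0.9994]
 [-0.9995 -0.0013  0.0331]
 [ 0.0014 -1.      0.0033]]
shift mm [-152.5089   -1.845   -10.8409] after turn [-152.583    -1.5984   -9.7872] turn [-0.0033 -0.0069  0.0014] q [-0.1084 -0.0319  1.7113 -0.0009  1.4587 -0.1413]
```

Call:
jog_arm(
  moves=[
    [-30,0,-2,-0.003,-0.007,0.001],
    [-40,0,-3,0,0,0],
    [-40,0,-3,0,0,0],
    [-42,0,-2,0,0,0],
    [0,0,0,0,0,0],
    [0,0,0,0,0,0],
  ],
)

```text
t: 11.0
tool_pos: [0.5723, 0.1629, 0.2235]
tool_rot: [-1.229, 1.178, -1.18]
contact_force: [1.0, -1.0, 0.4]
opening: -0.0001
```

```bash
python3 - <<'E'
from h import *
np.set_printoptions(precision=4,suppress=True)
plan([.5720,.1625,.09]);p,M=status()
T=np.eye(4);T[:3,:3]=M;T[:3,3]=p;T=T@ctrl.camera_params('wrist')['T_tool_cam'];np.save('T3.npy',T)
cv2.imwrite('pics/w3.png',cv2.convertScaleAbs(ctrl.get_image('wrist')[...,::-1],alpha=1.4))
E
```

```text
t 11.0 pos [0.5723 0.1629 0.2235] press xy [0.0017 0.1095] F [ 0.9811 -1.0415  0.3884] open -5.3777129620327855e-05
[[ 0.0413  0.0006  0.9991]
 [-0.9991 -0.0012  0.0413]
 [ 0.0012 -1.      0.0006]]
shift mm [  0.2062 133.454   -0.3852] after turn [  0.3704 133.4539  -0.3073] turn [-0.0006  0.0013  0.0012] q [ 0.1529 -0.0131  1.6928 -0.0013  1.4615  0.1117]
t 11.0 pos [0.5723 0.1629 0.2235] press xy [0.0017 0.1095] F [ 0.9811 -1.0415  0.3884] open -5.3777129620327855e-05
[[ 0.0413  0.0006  0.9991]
 [-0.9991 -0.0012  0.0413]
 [ 0.0012 -1.      0.0006]]
```

View pics/w3.png

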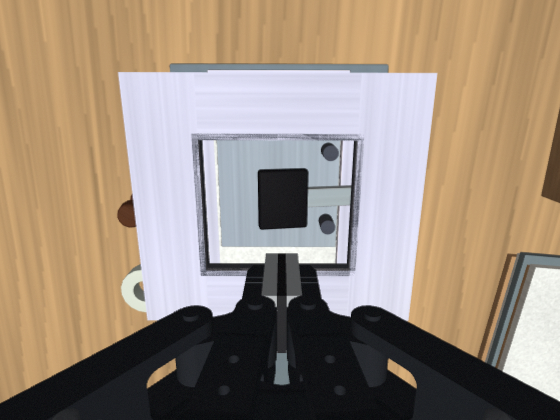

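Wrist view: window outer corners about (193,135), (363,135), (355,274), (202,275). Pad about (258–308, 169–229), well inside.

```bash
python3 - <<'E'
from h import *
np.set_printoptions(precision=4,suppress=True)
T=np.load('T3.npy')
for n,z,P in(('win',.135,[(193,135),(363,135),(355,274),(202,275)]),('guard',.135,[(120,73),(436,73),(411,319),(148,319)]),('pad',.115,[(258,170),(307,168),(308,228),(260,229)])):
    X=np.array([onz('wrist',u,v,z,T) for u,v in P]);print(n,X.mean(0),np.linalg.norm(X[0]-X[1]),np.linalg.norm(X[1]-X[2]),np.linalg.norm(X[2]-X[3]))
E
```

```text
win [0.5705 0.1661 0.135 ] 0.10610783829213956 0.09587013442358684 0.10701433595585144
guard [0.5709 0.1665 0.135 ] 0.18823509701348268 0.16848027752886174 0.19130145254965375
pad [0.5739 0.167  0.115 ] 0.03415325404306834 0.044405328032245554 0.035089047595635206
```

Call:
jog_arm(
  moves=[
    [-2,30,-0.5,0,0,0],
    [0,30,0,0,0,0],
    [0,25,0,0,0,0],
    [0,10,0,0,0,0],
    [0,5,0,0,0,0],
    [0,0,0,0,0,0],
  ],
)

```text
t: 11.65
tool_pos: [0.5723, 0.1637, 0.1239]
tool_rot: [-1.227, 1.18, -1.183]
contact_force: [0.8, -0.2, 0.3]
opening: -0.0004
```

Call:
jog_arm(
  moves=[
    [0,5,0,0,0,0],
    [0,5,0,0,0,0],
    [0,5,0,0,0,0],
    [0,5,0,0,0,0],
    [0,4,0,0,0,0],
    [0,0,0,0,0,0],
  ],
)

```text
t: 12.25
tool_pos: [0.5719, 0.1645, 0.0998]
tool_rot: [-1.227, 1.18, -1.182]
contact_force: [-0.5, 0.0, 1.8]
opening: 0.0
```

Call:
jog_arm(
  moves=[
    [0,3,0,0,0,0],
    [0,2,0,0,0,0],
    [0,0,0,0,0,0],
  ],
)

```text
t: 12.55
tool_pos: [0.572, 0.1645, 0.095]
tool_rot: [-1.227, 1.18, -1.182]
contact_force: [-2.8, 0.2, 3.2]
opening: -0.0003
```

Call:
jog_arm(
  moves=[
    [0,2,0,0,0,0],
    [0,1,0,0,0,0],
  ],
)

```text
t: 12.75
tool_pos: [0.5721, 0.1646, 0.092]
tool_rot: [-1.227, 1.18, -1.182]
contact_force: [-2.9, 0.4, 5.2]
opening: -0.0001
```

Call:
jog_arm(
  moves=[
    [0,1,0,0,0,0],
    [0,1,0,0,0,0],
  ],
)

```text
t: 12.95
tool_pos: [0.5722, 0.1645, 0.0898]
tool_rot: [-1.227, 1.18, -1.182]
contact_force: [-3.4, -0.3, 4.1]
opening: -0.0002
```

Call:
jog_arm(
  moves=[
    [0,1,0,0,0,0],
    [0,0,0,0,0,0],
  ],
)

```text
t: 13.15
tool_pos: [0.5723, 0.1646, 0.0895]
tool_rot: [-1.227, 1.18, -1.182]
contact_force: [-4.7, -0.5, 7.0]
opening: 0.0001
```

Call:
jog_arm(
  moves=[
    [0,1,0,0,0,0],
    [0,0,0,0,0,0],
  ],
)

```text
t: 13.35
tool_pos: [0.5724, 0.1646, 0.0894]
tool_rot: [-1.227, 1.18, -1.182]
contact_force: [-6.2, -0.7, 12.5]
opening: 0.0001
```

Call:
jog_arm(
  moves=[
    [0,1.5,0,0,0,0],
    [0,0,0,0,0,0],
    [0,0,0,0,0,0],
  ],
)

```text
t: 13.65
tool_pos: [0.5725, 0.1646, 0.0892]
tool_rot: [-1.227, 1.18, -1.182]
contact_force: [-10.1, -0.5, 17.3]
opening: -0.0001
```

The lever is on its stop: z has held at 0.089 while force went from 7 to 17 N. Drawing straight out.

Call:
jog_arm(
  moves=[
    [0,-3,0,0,0,0],
    [0,-8,0,0,0,0],
    [0,-15,0,0,0,0],
    [0,-25,0,0,0,0],
    [0,-35,0,0,0,0],
    [0,-45,0,0,0,0],
    [0,-10,0,0,0,0],
    [0,0,0,0,0,0],
  ],
)

```text
t: 14.45
tool_pos: [0.5737, 0.1647, 0.231]
tool_rot: [-1.221, 1.175, -1.185]
contact_force: [-0.0, -0.2, -0.8]
opening: -0.0003
```

```bash
python3 - <<'E'
from h import *
np.set_printoptions(precision=4,suppress=True)
status()
a=ctrl.get_image('wrist')[...,::-1];b=ctrl.get_image('top')[...,::-1]
c=cv2.resize(b[140:270,90:350],(800,400),interpolation=cv2.INTER_CUBIC)
cv2.imwrite('pics/e.png',cv2.convertScaleAbs(np.hstack([cv2.resize(a[90:330,120:440],(400,300)),cv2.resize(c[:,:],(400,300))]),alpha=1.4))
E
```

```text
t 14.45 pos [0.5737 0.1647 0.231 ] press xy [0.0031 0.1113] F [-0.035  -0.2443 -0.7607] open -0.0002884063274769064
[[ 0.0382  0.0076  0.9992]
 [-0.9993  0.0002  0.0382]
 [ 0.0001 -1.      0.0076]]
```

View pics/e.png

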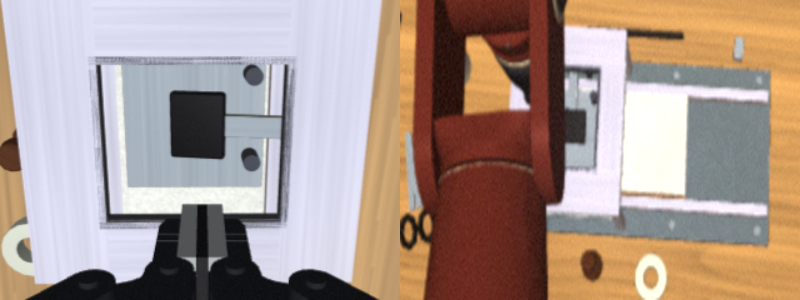

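The pad is lower and nose-down, the fingers are clear above the guard, and the bystanders in view are in place. The bundle edge is at about x=686 in the right half. Quick numeric check, then hand in.

```bash
python3 - <<'E'
from h import *
R=np.array([[np.cos(YAW),-np.sin(YAW)],[np.sin(YAW),np.cos(YAW)]])
for x,y in((687,96),(684,194)):
    print(R.T@(onz('top',90+(x-400)*.65,140+y*130/300,.047)[:2]-O))
E
python3 -c "
from station import ctrl
print(ctrl.finish_job())"
```

```text
[ 0.05253232 -0.07011585]
[-0.05594191 -0.06988218]
the job is handed in; nothing more can be done
None
```

The bundle is home against the end stop, the lever is pressed fully down, and the job is handed in at about 14.5 s of the 50 s. The hand-in gave no verdict, so these are my own readings:

- **Bundle:** I pushed it with closed fingertips until the tool stopped moving and the force rose to about 15 N. The last top picture puts its near end at y ≈ −0.070 m of the press, which is exactly home. An earlier wrist view gave about −0.068 m.
- **Lever:** I went straight down through the window. The tip held at z ≈ 0.089 m, the fully-down height, while the force climbed from 7 to 17 N, so the lever was on its stop. After drawing out, the pad looks low and nose-down in the wrist picture. I could not read the lever angle directly.
- **Guard:** I felt no contact on the way in or out. The tool ended at z ≈ 0.23 m, about 95 mm above the guard, touching nothing.
- **Bystanders:** the ones visible in the last pictures look unmoved. I did not measure them, and the arm hid part of the top view. The brush was outside the crop I checked.

**Problem and disagreement:**
- My first 90° turn ran into the last joint's range limit (−3.13 of −3.14). That tilted the tool slightly and shifted it about 75 mm in free air. I straightened it and turned the other way.
- The top and wrist cameras disagreed by about 3.5 mm on the window's y, so I aimed midway between them.

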